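# Jack up the hinged proofing bed so that its packing can be changed

### The arm

A 7-joint arm with a two-finger parallel gripper is mounted at the origin on the work surface. World frame = base frame: x ahead of the robot, y to its left, z up, the work surface at z = 0. Lengths are in m, angles in rad, forces in N, time in s.
With the tool pointing down it reaches from about 0.35 to 0.775 m from the base axis. Payload 3.1 kg.
Tool frame: the origin (TCP) lies on the mounting face of the last link; the fingertips stand 173 mm ahead of it and the grasp point (between the pads) lies 155 mm ahead of it; z points along the fingers, y is the line along which they close (so a half turn about z gives the same grasp; the last joint's range is limited). The gripper opens to 85 mm and grips with 20 to 120 N. Pads are 22 mm wide; open, the fingers measure 114 mm over their backs; the gripper's body (76 mm by 85 mm) begins 54 mm behind the grasp point. The pads swing forward as they close: fully open they stand 13 mm farther back than shut.
Start: joints at [1.253, 0.311, 0.014, 1.512, -0.004, 1.319, -0.027], TCP at [0.15, -0.529, 0.405] pointing down, gripper open.
Joint ranges: [-2.7, 2.7], [-0.3, 1.91], [-1.27, 1.3], [0.12, 2.57], [-1.44, 4.58], [0.2, 2.03], [-3.05, 3.05]. Speed limits (rad/s): [2.79, 2.79, 3.14, 3.14, 3.14, 3.14, 3.14].

### API

Orientations are given as a rotation vector (axis times angle).
In Python, from station import manip gives the robot as it stands.
- The arm moves only by the tool jog_arm, never from a script. Its argument "targets" is a list that holds one entry, the list of rows, each a list of 4 numbers: the shift along the tool's x, y, z in cm, then the turn about the tool's z in rad. A call has 1 to 10 rows; each row is the pose to reach, as a shift and turn from the pose commanded when the call began, along the tool's axes at that moment; what a row does not reach only later rows make up. A row lasts 1/12 s, in which the tool goes at most 41.7 mm and 7.16 degrees, less where a joint would pass 70% of its speed; a pose out of reach is approached as far as the arm can. A call with a gripper value outside its range is refused whole. "claw" is the closure in counts, from 0 (fully open) to 255 (shut), set as the call begins (left out, the last holds). The fingers move at their own pace and stop on an object; the grip force is fixed at half the most. Time passes only in rows, so rows that repeat a pose let the fingers close. It gives the time, the measured TCP pose, the force, the opening and the grip force at its end, in the units of the state.
- manip.get_obs(): the state, without advancing time (a new reading comes with each control period).
- manip.snapshot(name): name is "scene" or "top"; returns (picture, depth): 384x512x3 uint8, red, green, blue; 384x512 float32, m along the optical axis (not along the pixel's ray), 0 where there is no reading.
- manip.get_calibration(name): a dict with "fx", "fy", "cx", "cy" (pixels), "dist_coeffs" ([k1, k2, p1, p2, k3] as OpenCV has them; the pictures are not rectified), "world_from_camera" (4x4, takes a point from camera to world coordinates). Camera axes: x right, y up, looking along -z (the intrinsics and any distortion apply to the point x, -y, -z); pixel columns grow to the right and rows downward; lengths in m; the calibration is good to about 2 mm. A picture is of the moment at which its call begins. get_calibration takes no time and is no camera call.
- manip.sign_off(): hands the job in; it is judged then, once.
The state is a dict: "time": time; "qpos": joint angles; "qvel": joint speeds; "joint_efforts": joint torques, N m; "position": TCP position; "orientation": TCP orientation; "ft_force": force on the tool from outside, world axes, zero at the start; "wrist_torque": the same for the moment, N m; "gripper_width": opening from 0.0 (shut) to 1.0 (fully open); "grasp_force": force on a finger pad.
Only numpy, scipy, OpenCV 4.12 (cv2) and the standard library are available. Lean on these libraries where they do the work, as an engineer would, in place of code of your own. Each camera call takes 0.05 s, during which the arm holds its last target. There are 200 camera calls.

### The job

Turn the clamp knob a quarter turn anticlockwise so that its toe swings right off the printing bed, and set the toe jack on the bench with its saddle centred under the lift pad (the lug on the bed's front edge with the hex bolt on top). Then pump the jack handle with full strokes until the lift pad stands 15 to 30 mm higher than it started, with the bed carried by the jack alone, and finish holding the handle right down at the bottom of its stroke, so that the bed stays up while I change the packing strips under it. Do not disturb the other things on the bench.

Things in the scene. Friction and masses are not known exactly. Their poses are not given: they have to be found in the camera images.
- stand: fixed wooden bearers of the printing bed. Origin on the bench below the middle of the bed's front edge; x points level across the bed to its hinge, y along the edge. Bed: y -170 to 170, x 0 to 360 mm, underside 52 mm above the bench on plywood packing strips, padded top at 91, steel front rim at 88. The front bearer starts at x = 22 mm; below the lug the bench is free.
- bed (a joint): tilt of the bed about the hinge at its back edge (rad): 0 resting on its packing, growing as the front edge rises; 0.0385 is 15 mm at the lift pad. It takes 22 to 35 N to lift it there.
- lift_point (a point): centre of the underside of the lift pad: a steel disc 36 mm across under a steel lug (50 mm wide, 8 thick, sticking out 55 mm from the bed's front edge at stand y = -55), marked on top by a hex bolt right above the pad's centre. It lies 30 mm in front of the edge and, at the start, 44 mm above the bench. Axes as the stand's while the bed is down.
- clamp (a joint): turn of the clamp knob about its upright axis (rad): 0 with the toe straight over the bed's rim, growing anticlockwise seen from above, stop at 1.65 with the toe along the edge. Starts at 0 to 0.2; above 1.15 the toe (55 mm long from the axis) is clear of the bed. Needs 0.06 N m, stays where it is left; while over the rim it stops the bed from rising.
- clamp_knob (a point): centre of the clamp's black wing knob: a bar 60 mm long (along this point's x axis, the way the steel toe below it points), 14 thick, 24 tall, its centre 120 mm above the bench, 36 mm in front of the bed's edge at stand y = 95. The flat toe's top lies 24 mm below this point.
- jack: loose ratchet toe jack, 0.9 kg. Origin on the underside of its base below the rack; x points to the toe. Base plate 160 x 70 mm (x -92 to 68), 6 thick. Two upright grey cheek plates, 36 mm wide in all (y -18 to 18), x -50 to 18, up to z = 125: grip them across y near the top, at x about -8. Between them the steel rack (top at z 133 when down) carries toe and saddle. Handle towards -x.
- saddle (a point): centre of the top of the jack's saddle, a steel disc 32 mm across on the toe, 45 mm ahead (x) of the jack's origin and 34 mm above the jack's underside when down: it passes under the lift pad with the jack on the bench or up to 5 mm above it. It can rise by 45 mm.
- pump (a joint): swing of the jack handle (rad): 0 raised (24 degrees above level), growing as it is pushed down, stop at 0.60. A spring lifts it again. Pushing takes 3 to 6 N at the grip, 10 to 15 N with the bed on the saddle. The first full stroke raises the saddle 10 to 12 mm; let up, it sinks 3 to 4 mm onto a pawl; each further stroke ends 8 mm higher. Three full strokes put the pad 16 mm up. The handle cannot lower it.
- pump_grip (a point): point on the handle's axis 25 mm from its end, in the black rubber grip (22 mm across, 85 long): push here from above. It is 140 mm from the handle's pivot, which is at x = -36, z = 70 of the jack. Handle raised: at x = -164, z = 127 of the jack; handle down: x = -174, z = 45.
- maul: bystander: a printer's maul standing head down, dark iron head 104 mm across, wooden handle up, 150 mm tall, origin under its centre
- block: bystander: a plywood printing block 100 x 130 mm with a wooden grip bar, 40 mm tall, origin under its centre
- tin: bystander: a tin 74 mm across and 85 mm tall, origin under its centre

How it is judged:
By the outcome, as a careful person would: the job done as asked, in the order asked, and still so for the second after the job is handed in, while the arm keeps its last pose, push and grip.
It also fails if it takes over 72 s, if anything falls off the work surface, if the arm or the gripper's body presses on something with over 40 N, if the wrist force passes 120 N, or if a joint passes its speed limit or range.

## Working session

There is one attempt and no reset: what is moved stays moved. The work goes in short steps, Python scripts to look and compute and a tool call to move; the robot and the scene stay as the last step left them, time stands still between calls to the robot, and variables do not carry over. Pictures are saved under pics/ and viewed, at most 10 in all, crops included, and the job is handed in when it is done.

Besides the shell and the picture viewer there is one more tool, called after "Emit:" as a command line: name --argument value ..., lists and objects as JSON in quotes. jog_arm: Moves the arm, as the interface text tells. Its arguments: {"type":"object","properties":{"targets":{"type":"array"},"claw":{"type":"number"}},"required":["targets"]}

```bash
mkdir -p pics; ls
cat > h.py <<'E'
import numpy as np, cv2
from scipy.spatial.transform import Rotation as R
from station import manip
def cloud(name):
    im,d=manip.snapshot(name); c=manip.get_calibration(name)
    K=np.array([[c['fx'],0,c['cx']],[0,c['fy'],c['cy']],[0,0,1]])
    h,w=d.shape; u,v=np.meshgrid(np.arange(w),np.arange(h))
    p=cv2.undistortPoints(np.stack([u,v],-1).reshape(-1,1,2).astype(np.float64),K,np.array(c['dist_coeffs'],float)).reshape(h,w,2)
    P=np.stack([p[...,0]*d,-p[...,1]*d,-d],-1); T=np.array(c['world_from_camera'])
    W=P@T[:3,:3].T+T[:3,3]; W[d==0]=np.nan
    return im,d,W
def save(im,f): cv2.imwrite('pics/'+f,im[...,::-1])
E
python3 - <<'E'
from h import *
for n in ('scene','top'):
    im,d,W=cloud(n); np.save(n+'.npy',W); save(im,n+'0.png'); save(im,n+'0.png')
    np.save(n+'_im.npy',im)
    print(n,np.round(manip.get_calibration(n)['world_from_camera'],3).tolist())
a=[cv2.imread('pics/%s0.png'%n) for n in('scene','top')]
o=manip.get_obs();print({k:np.round(v,3).tolist() for k,v in o.items()})
E
```

```text
pics
scene [[0.037, -0.787, 0.616, 1.215], [0.999, 0.029, -0.023, 0.018], [0.0, 0.616, 0.787, 0.973], [0.0, 0.0, 0.0, 1.0]]
top [[-0.014, 0.994, -0.112, 0.448], [-1.0, -0.013, 0.013, 0.052], [0.011, 0.112, 0.994, 1.151], [0.0, 0.0, 0.0, 1.0]]
{'time': 0.1, 'qpos': [1.253, 0.312, 0.014, 1.513, -0.004, 1.319, -0.027], 'qvel': [-0.003, -0.001, 0.0, -0.005, -0.001, 0.002, -0.0], 'joint_efforts': [0.001, -38.086, 0.147, -23.124, 0.012, 0.008, -0.0], 'position': [0.15, -0.529, 0.404], 'orientation': [-3.11, -0.432, 0.001], 'ft_force': [0.786, 0.716, 0.087], 'wrist_torque': [0.016, -0.032, -0.025], 'grasp_force': 0.0, 'gripper_width': 1.0}
```

View pics/scene0.png

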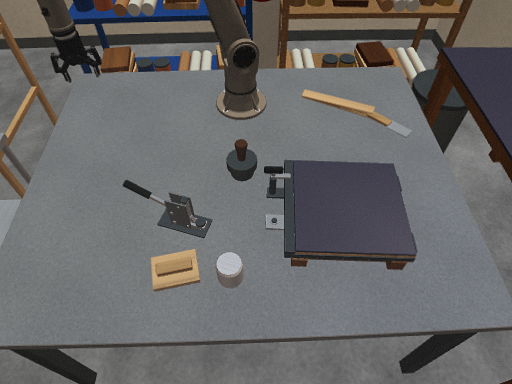

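View pics/top0.png

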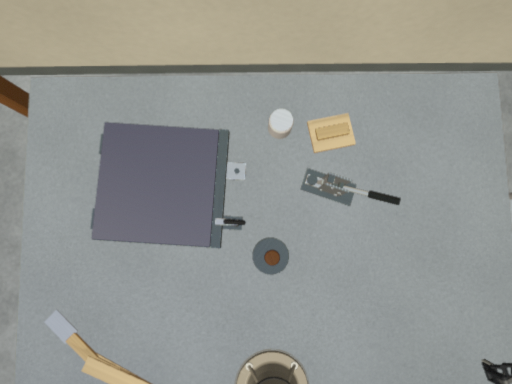

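Run:
```python
from h import *
S=np.load('scene.npy');T=np.load('top.npy');Si=np.load('scene_im.npy');Ti=np.load('top_im.npy')
def rect(P,m,l):
    P=P[m]; (c,s,a)=cv2.minAreaRect((P[:,:2]*1000).astype(np.float32)); b=cv2.boxPoints((c,s,a))
    print(l,len(P),'c',np.round(c,1),'s',np.round(s,1),'a',round(a,1),'mean',np.round(P.mean(0)*1000,1)); return b
def reg(P,r0,r1,c0,c1):
    m=np.zeros(P.shape[:2],bool); m[r0:r1,c0:c1]=1; return m&np.isfinite(P[...,2])
for nm,P,I,rs in (('scene',S,Si,dict(bed=(155,265,262,420),jack=(170,242,115,215),lug=(208,235,260,284),knob=(160,180,258,295),tin=(248,290,210,250),maul=(135,185,220,265))),('top',T,Ti,dict(bed=(115,255,85,232),jack=(160,210,298,405),lug=(155,190,226,250),knob=(205,240,205,250),tin=(105,140,265,300),maul=(230,280,245,295)))):
    Z=P[...,2]; print(nm, 'bench z',np.nanmedian(P[260:300,320:400,2] if nm=='top' else P[290:315,50:150,2]))
    g=I.astype(int)
    m=reg(P,*rs['bed']); rect(P,m&(Z>.086)&(Z<.097),'bedtop')
    m=reg(P,*rs['lug']); b=m&(Z>.045)&(Z<.075); rect(P,b,'lug'); print(np.round(np.percentile(Z[b],[5,50,95,100]),4))
    rect(P,m&(Z>.0585)&(Z<.075),'bolt')
    m=reg(P,*rs['knob']); rect(P,m&(Z>.123)&(Z<.14),'knob');rect(P,m&(Z>.094)&(Z<.107),'toe'); k=m&(Z>.11)&(g.sum(2)<120); rect(P,k,'knobdark')
    m=reg(P,*rs['jack']); rect(P,m&(Z>.003)&(Z<.010),'base'); rect(P,m&(Z>.115)&(Z<.14),'cheeks+grip')
    k=m&(Z>.06)&(g.sum(2)<100); rect(P,k,'dark hi'); rect(P,m&(Z>.025)&(Z<.045),'saddleish')
    m=reg(P,*rs['tin']); rect(P,m&(Z>.08)&(Z<.09),'tin')
    m=reg(P,*rs['maul']); rect(P,m&(Z>.02)&(Z<.16),'maul')
a=cv2.resize(Ti[150:250,200:410][...,::-1],None,fx=3.8,fy=3.8,interpolation=cv2.INTER_CUBIC)
cv2.imwrite('pics/topcrop.png',a)
```

```text
scene bench z 0.00101297384336263
bedtop 11011 c [586.2 283.6] s [405.2 342.2] a 85.7 mean [605.3 303.8  91.6]
lug 276 c [626.2  93.8] s [51.6 52.4] a 85.4 mean [629.   93.6  61.3]
[0.057  0.0611 0.0675 0.0726]
bolt 237 c [626.2  93.8] s [51.5 52.4] a 85.4 mean [627.5  93.7  62. ]
knob 97 c [477.3  96.7] s [55.5 17.1] a 89.5 mean [478.6  96.5 130.8]
toe 93 c [467.6 142.5] s [45.9 97.5] a 35.3 mean [477.5 126.   97.6]
knobdark 114 c [478.9  97. ] s [56.3 13.5] a 84.2 mean [480.7  97.4 127.2]
base 1311 c [ 504.8 -271.1] s [369.8 288.6] a 88.1 mean [ 522.7 -245.3    5. ]
cheeks+grip 345 c [ 559.9 -252.8] s [202.2  39.2] a 70.7 mean [ 567.  -239.8  126.2]
dark hi 107 c [ 542.1 -313. ] s [74.6 17.9] a 68.4 mean [ 543.9 -314.   126.8]
saddleish 203 c [ 590.6 -172.1] s [115.9  37.1] a 76.7 mean [ 600.2 -158.6   34.1]
tin 456 c [771.6 -40.5] s [66.4 65.9] a 28.7 mean [772.4 -40.   85.7]
maul 840 c [411.5   4.2] s [159.5 102.9] a 11.5 mean [396.6  -1.2  82.4]
top bench z 0.00010541468434466239
bedtop 14651 c [589.  293.9] s [382.9 338.6] a 85.6 mean [587.1 306.9  91.1]
lug 335 c [637.6  95.1]
[... 199 characters left out ...]
[478.5  98.6 131.4]
toe 83 c [487.8 157.6] s [84.2 78.3] a 31.0 mean [482.2 145.8  96.3]
knobdark 20 c [480.5  98. ] s [43.   2.7] a 88.7 mean [480.5  98.  132.5]
base 844 c [ 590.5 -257.6] s [330.9 152. ] a 89.2 mean [ 582.6 -216.5    5.3]
cheeks+grip 364 c [ 561.2 -255.4] s [208.5  38.6] a 70.7 mean [ 562.2 -247.   126.7]
dark hi 0 c [0. 0.] s [0. 0.] a 0.0 mean [nan nan nan]
saddleish 161 c [ 590.  -166.7] s [108.2  33.7] a 68.8 mean [ 596.8 -146.4   33.5]
tin 407 c [772.7 -38.4] s [64.3 66.5] a 43.4 mean [773.1 -38.5  85.1]
maul 1066 c [ 3.841e+02 -2.000e-01] s [102.  100.6] a 89.2 mean [3.842e+02 1.000e-01 8.560e+01]<stdin>:5: RuntimeWarning: Mean of empty slice.
  ret = um.true_divide(
```

View pics/topcrop.png

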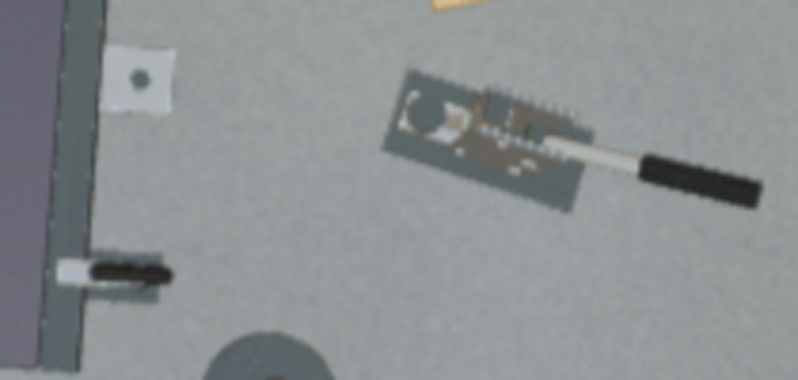

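Run:
```python
from h import *
S=np.load('scene.npy');T=np.load('top.npy');Si=np.load('scene_im.npy').astype(int);Ti=np.load('top_im.npy').astype(int)
def bl(P,r,c,k=1): return np.round(np.nanmedian(P[r-k:r+k+1,c-k:c+k+1].reshape(-1,3),0)*1000,1)
print('bolt top',bl(T,171,237),'saddle top',bl(T,180,313))
for P,I,(r0,r1,c0,c1) in((S,Si,(180,242,150,215)),(T,Ti,(162,210,298,360))):
    W=P[r0:r1,c0:c1];g=I[r0:r1,c0:c1].sum(2);Z=W[...,2]
    m=(g<270)&(Z>.001)&(Z<.012)
    m=cv2.morphologyEx(m.astype(np.uint8),cv2.MORPH_OPEN,np.ones((3,3)))>0
    n,l,st,_=cv2.connectedComponentsWithStats(m.astype(np.uint8)); print([tuple(s) for s in st[1:]])
    q=W[m][:,:2]*1000; c,s,a=cv2.minAreaRect(q.astype(np.float32));print('base',np.round(c,1),np.round(s,1),round(a,1))
    k=(Z>.108)&(Z<.14); q=W[k]; d=(q[:,:2]*1000)@np.array([.33,.944]); 
    print('along hist',np.histogram(d,bins=np.arange(-180,80,10)) [0])
    q=q[d>d.max()-75]; c,s,a=cv2.minAreaRect((q[:,:2]*1000).astype(np.float32));print('cheek',len(q),np.round(c,1),np.round(s,1),round(a,1),np.round(np.percentile(q[:,2],[10,50,90]),3))
    k=(Z>.028)&(Z<.04); q=W[k]; c,s,a=cv2.minAreaRect((q[:,:2]*1000).astype(np.float32)); print('toe',len(q),np.round(c,1),np.round(s,1),round(a,1),np.round(np.median(q,0)*1000,1))
# bolt in scene & lug
for P,I,(r0,r1,c0,c1) in((S,Si,(208,235,260,284)),(T,Ti,(155,190,226,250))):
    W=P[r0:r1,c0:c1];g=I[r0:r1,c0:c1].sum(2);Z=W[...,2]
    m=(g>480)&(Z>.045)&(Z<.08); h=W[m][:,:2]*1000;c,s,a=cv2.minAreaRect(h.astype(np.float32));print('lug bright',m.sum(),np.round(c,1),np.round(s,1),round(a,1))
    hull=cv2.fillPoly(np.zeros(m.shape,np.uint8),[cv2.convexHull(np.argwhere(m)[:,::-1].astype(np.int32))],1)>0
    k=hull&(g<400); 
    if k.sum(): print('bolt',k.sum(),np.round(np.nanmean(W[k],0)*1000,1))
    print(g[::2,::2] if 0 else '')
# grip axis
for P,I,(r0,r1,c0,c1) in((S,Si,(170,210,115,160)),(T,Ti,(180,212,366,405))):
    W=P[r0:r1,c0:c1];g=I[r0:r1,c0:c1].sum(2);m=(g<150)&(W[...,2]>.06);q=W[m]
    if len(q)>5: c,s,a=cv2.minAreaRect((q[:,:2]*1000).astype(np.float32));print('grip',len(q),np.round(c,1),np.round(s,1),round(a,1))
```

```text
bolt top [625.3  91.   68.6] saddle top [ 601.4 -134.7   32.8]
[(np.int32(8), np.int32(32), np.int32(49), np.int32(26), np.int32(383)), (np.int32(45), np.int32(35), np.int32(3), np.int32(3), np.int32(9)), (np.int32(56), np.int32(38), np.int32(6), np.int32(7), np.int32(28))]
base [ 582.5 -185.7] [160.3  72.2] 71.2
along hist [ 0  0  0  0  0  0  0  0  0  1  4  0  0  0  0  5 28 30 28 27 29 46 53  0
  0]
cheek 246 [ 581.9 -189.6] [68.8 39.4] 69.9 [0.111 0.124 0.134]
toe 146 [ 589.6 -171.7] [115.8  35.9] 75.0 [ 600.1 -143.    34.7]
[]
base [0. 0.] [0. 0.] 0.0
along hist [ 0  0  0  0  0  0  0  0  0  0  0  0  0  0  0  0 18 21 20 21 28 51 44  0
  0]
cheek 203 [ 583.9 -187.8] [67.1 40.6] 70.9 [0.114 0.125 0.133]
toe 128 [ 590.7 -165.7] [105.   33.8] 70.3 [ 601.  -136.    33.9]
lug bright 9 [635.1  86. ] [66.5 22.3] 46.1
bolt 21 [631.2  88.9  63.7]

lug bright 276 [628.8  95.3] [53.3 49.5] 84.9
bolt 16 [627.1  92.5  68. ]

grip 194 [ 540.5 -312.7] [77.2 21.1] 68.7
grip 169 [ 538.8 -309.8] [74.9 15.9] 69.6
```

```bash
cat >> h.py <<'E'
def go(x,y,z,yaw):
    """shift (cm) and turn to put the grasp point at x,y,z (mm) with tool-y at yaw (deg, mod 180)"""
    o=manip.get_obs(); r=R.from_rotvec(o['orientation']); M=r.as_matrix()
    p=np.array(o['position']); s=M.T@(np.array([x,y,z+155])/1000-p)*100
    cur=np.degrees(np.arctan2(M[1,1],M[0,1])); d=(yaw-cur+90)%180-90
    g=(p+M@[0,0,.155])*1000
    print('t',round(o['time'],2),'grasp',np.round(g,1),'tooly',round(cur,1),'axis',np.round(M[:,2],3),'shift',np.round(s,2),'turn',round(-np.radians(d),3),'w',round(o['gripper_width'],2),'F',np.round(o['ft_force'],1),'q7',round(o['qpos'][6],2))
E
python3 -c "
from h import *
go(478.5,98,240,-1)"
```

```text
t 0.1 grasp [ 149.6 -528.6  248.7] tooly -74.2 axis [-0.001  0.002 -1.   ] shift [ 48.71 -51.36   0.98] turn -1.277 w 1.0 F [0.8 0.7 0.1] q7 -0.03
```

Emit:
jog_arm --targets '[[[48.7,-51.4,1,-1.277],[48.7,-51.4,1,-1.277],[48.7,-51.4,1,-1.277],[48.7,-51.4,1,-1.277],[48.7,-51.4,1,-1.277],[48.7,-51.4,1,-1.277],[48.7,-51.4,1,-1.277],[48.7,-51.4,1,-1.277],[48.7,-51.4,1,-1.277],[48.7,-51.4,1,-1.277]]]' --claw 0

```text
time: 0.93
position: [0.3433, -0.1581, 0.3986]
orientation: [2.264, 2.177, -0.001]
ft_force: [0.8, -0.6, -0.1]
gripper_width: 1.001
grasp_force: 0.0
```

```bash
python3 -c "
from h import *
go(478.5,98,240,-1)"
```

```text
t 0.93 grasp [ 343.2 -158.2  243.6] tooly -2.2 axis [-0.    -0.001 -1.   ] shift [26.12 12.51  0.35] turn -0.022 w 1.0 F [ 0.8 -0.6 -0.1] q7 0.37
```

Emit:
jog_arm --targets '[[[26.1,12.5,0.4,-0.02],[26.1,12.5,0.4,-0.02],[26.1,12.5,0.4,-0.02],[26.1,12.5,0.4,-0.02],[26.1,12.5,0.4,-0.02],[26.1,12.5,0.4,-0.02],[26.1,12.5,0.4,-0.02],[26.1,12.5,0.4,-0.02],[26.1,12.5,0.4,-0.02],[26.1,12.5,0.4,-0.02]]]'

```text
time: 1.77
position: [0.4795, 0.0946, 0.3941]
orientation: [-2.248, -2.194, 0.003]
ft_force: [-0.4, 0.3, 0.8]
gripper_width: 0.997
grasp_force: 0.0
```

```bash
python3 -c "
from h import *
go(478.5,98,121,-1)"
```

```text
t 1.77 grasp [479.3  94.4 239.1] tooly -1.4 axis [-0.002 -0.001 -1.   ] shift [ 0.35 -0.09 11.81] turn -0.007 w 1.0 F [-0.4  0.3  0.8] q7 -0.43
```

Emit:
jog_arm --targets '[[[0.3,-0.1,4,0],[0.3,-0.1,8,0],[0.3,-0.1,11,0],[0.3,-0.1,11.8,0],[0.3,-0.1,11.8,0],[0.3,-0.1,11.8,0]]]'

```text
time: 2.27
position: [0.4793, 0.097, 0.2778]
orientation: [2.25, 2.19, 0.001]
ft_force: [0.6, 0.3, -0.7]
gripper_width: 0.997
grasp_force: 0.0
```

Emit:
jog_arm --targets '[[[0,0,0,0],[0,0,0,0],[0,0,0,0],[0,0,0,0],[0,0,0,0],[0,0,0,0],[0,0,0,0],[0,0,0,0],[0,0,0,0],[0,0,0,0]]]' --claw 255

```text
time: 3.1
position: [0.4782, 0.0982, 0.2773]
orientation: [-2.248, -2.193, 0.003]
ft_force: [-3.0, -0.6, 5.6]
gripper_width: 0.149
grasp_force: 59.7
```

```bash
python3 -c "
from h import *
go(478.5,98,121,-1)
im,_=manip.snapshot('scene'); save(im,'k1.png')"
```

```text
t 3.1 grasp [478.   98.  122.3] tooly -1.4 axis [-0.002 -0.001 -1.   ] shift [-0.02  0.03  0.13] turn -0.007 w 0.15 F [-3.  -0.6  5.6] q7 -0.53
```

Emit:
jog_arm --targets '[[[0,0,0,-0.1],[0,0,0,-0.2],[0,0,0,-0.3],[0,0,0,-0.4],[0,0,0,-0.5],[0,0,0,-0.6],[0,0,0,-0.7],[0,0,0,-0.8],[0,0,0,-0.9],[0,0,0,-1.0]]]'

```text
time: 3.98
position: [0.4789, 0.0984, 0.2774]
orientation: [0.915, 3.005, 0.001]
ft_force: [-0.4, 0.1, 1.0]
gripper_width: 0.153
grasp_force: 59.3
```

Emit:
jog_arm --targets '[[[0,0,0,-0.1],[0,0,0,-0.2],[0,0,0,-0.3],[0,0,0,-0.4],[0,0,0,-0.5],[0,0,0,-0.5],[0,0,0,-0.5]]]'

```text
time: 4.57
position: [0.4791, 0.0988, 0.2774]
orientation: [0.153, 3.137, 0.003]
ft_force: [0.4, 2.2, 2.6]
gripper_width: 0.15
grasp_force: 59.3
```

```bash
python3 -c "
from h import *
go(478.5,98,121,85)
im,_=manip.snapshot('top'); save(im[140:260,180:340].repeat(4,0).repeat(4,1),'k2.png')"
```

```text
t 4.57 grasp [479.2  99.1 122.4] tooly 84.4 axis [ 0.001  0.002 -1.   ] shift [ 0.05 -0.09  0.14] turn -0.01 w 0.15 F [0.4 2.2 2.6] q7 0.79
```

Emit:
jog_arm --targets '[[[0,0,0,0],[0,0,0,0],[0,0,0,0],[0,0,0,0],[0,0,0,0],[0,0,0,0],[0,0,-4,0],[0,0,-8,0],[0,0,-12,0],[0,0,-14,0]]]' --claw 0

```text
time: 5.45
position: [0.4794, 0.0991, 0.4214]
orientation: [0.149, 3.132, 0.003]
ft_force: [1.1, 0.1, -0.2]
gripper_width: 0.998
grasp_force: 0.0
```

```bash
python3 -c "
from h import *
go(584.4,-182,250,-19.3)
im,_=manip.snapshot('top'); save(im[140:260,180:340].repeat(4,0).repeat(4,1),'k3.png')"
```

```text
t 5.45 grasp [480.4  99.4 266.4] tooly 84.5 axis [ 0.006  0.002 -1.   ] shift [-13.12 -26.99   1.66] turn -1.329 w 1.0 F [ 1.1  0.1 -0.2] q7 0.92
```

View pics/k3.png

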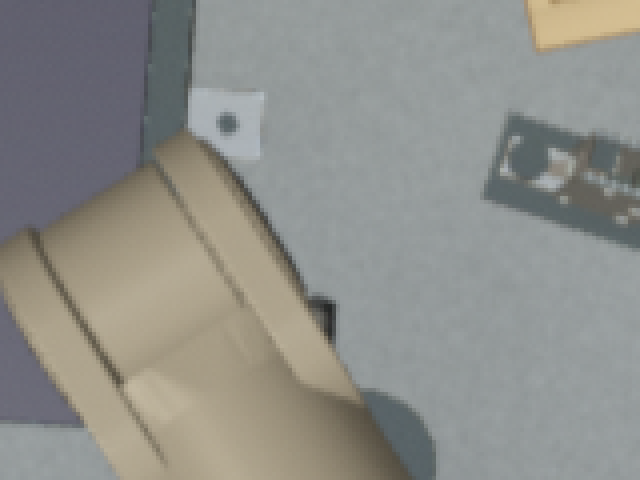

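Emit:
jog_arm --targets '[[[-13.1,-27,0,1.81],[-13.1,-27,0,1.81],[-13.1,-27,0,1.81],[-13.1,-27,0,1.81],[-13.1,-27,0,1.81],[-13.1,-27,0,1.81],[-13.1,-27,0,1.81],[-13.1,-27,0,1.81],[-13.1,-27,0,1.81],[-13.1,-27,0,1.81]]]'

```text
time: 6.33
position: [0.5835, -0.1853, 0.4155]
orientation: [-1.969, -2.446, 0.001]
ft_force: [-0.6, 0.3, 0.2]
gripper_width: 1.001
grasp_force: 0.0
```

```bash
python3 -c "
from h import *
go(584.4,-182,160,-19.3)"
```

```text
t 6.33 grasp [ 583.2 -185.2  260.5] tooly 12.3 axis [-0.002  0.001 -1.   ] shift [ 0.29  0.17 10.05] turn 0.552 w 1.0 F [-0.6  0.3  0.2] q7 0.24
```

Emit:
jog_arm --targets '[[[0.3,0.2,4,0.55],[0.3,0.2,8,0.55],[0.3,0.2,9,0.55],[0.3,0.2,10,0.55],[0.3,0.2,10,0.55],[0.3,0.2,10,0.55],[0.3,0.2,10,0.55]]]'

```text
time: 6.92
position: [0.5847, -0.1798, 0.3165]
orientation: [-2.55, -1.835, 0.001]
ft_force: [0.1, 0.6, 0.5]
gripper_width: 0.998
grasp_force: 0.0
```

```bash
python3 -c "
from h import *
go(584.4,-182,107,-19.3)
im,_=manip.snapshot('top'); save(im[140:260,180:340].repeat(4,0).repeat(4,1),'k4.png')"
```

```text
t 6.92 grasp [ 584.6 -179.8  161.5] tooly -18.5 axis [-0.001 -0.    -1.   ] shift [-0.21  0.05  5.45] turn 0.014 w 1.0 F [0.1 0.6 0.5] q7 -0.3
```

View pics/k4.png

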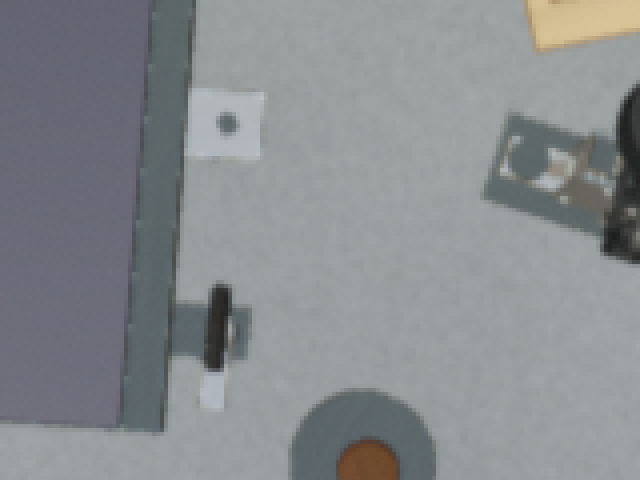

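Picture: knob bar now lies along the bed edge at crop (217,327), toe (212,390) pointing off the bed; the jack is under the gripper. Descending to grip.

Emit:
jog_arm --targets '[[[-0.2,0.05,2,0.014],[-0.2,0.05,4,0.014],[-0.2,0.05,5.4,0.014],[-0.2,0.05,5.4,0.014],[-0.2,0.05,5.4,0.014]]]'

```text
time: 7.38
position: [0.5844, -0.1821, 0.2626]
orientation: [-2.563, -1.815, 0.001]
ft_force: [1.1, 0.2, 0.0]
gripper_width: 1.002
grasp_force: 0.0
```

Emit:
jog_arm --targets '[[[0,0,0,0],[0,0,0,0],[0,0,0,0],[0,0,0,0],[0,0,0,0],[0,0,0,0],[0,0,0,0],[0,0,0,0],[0,0,0,0]]]' --claw 255

```text
time: 8.13
position: [0.5852, -0.1821, 0.2639]
orientation: [2.563, 1.814, 0.003]
ft_force: [2.1, -0.6, 5.4]
gripper_width: 0.415
grasp_force: 63.8
```

```bash
python3 -c "
from h import *
go(584.4,-182,107,-19.3)"
```

```text
t 8.13 grasp [ 585.6 -182.2  109. ] tooly -19.4 axis [ 0.003 -0.001 -1.   ] shift [-0.02 -0.08  0.19] turn -0.002 w 0.42 F [ 2.1 -0.6  5.4] q7 -0.34
```

Emit:
jog_arm --targets '[[[0,0,-0.2,0],[0,0,-0.5,0],[0,0,-0.5,0]]]'

```text
time: 8.38
position: [0.5829, -0.1819, 0.2654]
orientation: [-2.56, -1.812, 0.007]
ft_force: [0.5, -0.6, -9.2]
gripper_width: 0.41
grasp_force: 62.3
```

Run:
```python
from h import *
go(619.5,-20,113,-4.35)
im,d,W=cloud('scene'); save(im[150:260,100:300].repeat(4,0).repeat(4,1),'k5.png')
W=W[180:242,150:215];g=im[180:242,150:215].astype(int).sum(2);Z=W[...,2]
m=(g<270)&(Z>.001)&(Z<.02);m=cv2.morphologyEx(m.astype(np.uint8),cv2.MORPH_OPEN,np.ones((3,3)))>0
q=W[m]; c,s,a=cv2.minAreaRect((q[:,:2]*1000).astype(np.float32));print('base',np.round(c,1),np.round(s,1),round(a,1))
A=np.c_[(q[:,:2]-q[:,:2].mean(0))@np.array([[.33,-.944],[.944,.33]]),np.ones(len(q))];print(np.linalg.lstsq(A,q[:,2],rcond=None)[0])
```

```text
t 8.38 grasp [ 581.9 -181.6  110.4] tooly -19.4 axis [-0.006  0.002 -1.   ] shift [16.48 -1.93 -0.26] turn -0.263 w 0.41 F [ 0.5 -0.6 -9.2] q7 -0.33
base [ 582.1 -185.7] [161.3  70.8] 73.0
[0.00474919 0.01800612 0.00884141]
```

View pics/k5.png

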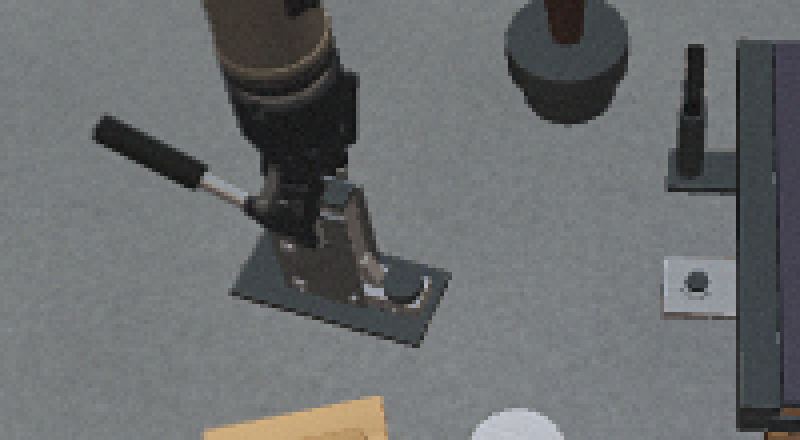

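Emit:
jog_arm --targets '[[[1,-0.1,-0.3,0],[3,-0.3,-0.4,-0.03],[5.5,-0.6,-0.4,-0.08],[8,-0.9,-0.4,-0.13],[10.5,-1.2,-0.4,-0.18],[13,-1.5,-0.4,-0.23],[15,-1.8,-0.4,-0.263],[16,-1.9,-0.4,-0.263],[16.5,-1.9,-0.4,-0.263],[16.5,-1.9,-0.4,-0.263]]]'

```text
time: 9.27
position: [0.6214, -0.0187, 0.2714]
orientation: [-2.302, -2.137, 0.001]
ft_force: [-0.1, 0.0, -8.2]
gripper_width: 0.413
grasp_force: 62.2
```

Run:
```python
from h import *
go(624,40.2,111,-4.35)
im,d,W=cloud('scene'); save(im[150:260,150:300].repeat(5,0).repeat(5,1),'k6.png')
W=W[180:245,170:270];g=im[180:245,170:270].astype(int).sum(2);Z=W[...,2]
m=(g<270)&(Z>.001)&(Z<.02);m=cv2.morphologyEx(m.astype(np.uint8),cv2.MORPH_OPEN,np.ones((3,3)))>0
n,l,st,_=cv2.connectedComponentsWithStats(m.astype(np.uint8));m=l==1+np.argmax(st[1:,4])
q=W[m]; c,s,a=cv2.minAreaRect((q[:,:2]*1000).astype(np.float32));print('base',np.round(c,1),np.round(s,1),round(a,1),q[:,2].mean())
```

```text
t 9.27 grasp [621.3 -18.6 116.4] tooly -4.3 axis [-0.001  0.    -1.   ] shift [ 5.89 -0.18  0.54] turn 0.002 w 0.41 F [-0.1  0.  -8.2] q7 -0.37
base [620.  -23.4] [158.3  69.9] 85.3 0.014137122770309022
```

View pics/k6.png

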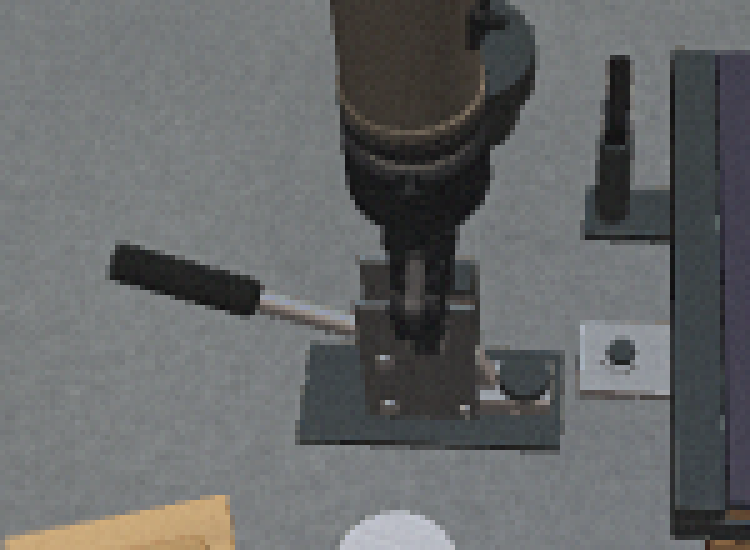

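Emit:
jog_arm --targets '[[[0,0,0.3,0],[0.5,0,0.45,0],[1.5,-0.1,0.45,0],[2.5,-0.1,0.45,0],[3.5,-0.2,0.45,0],[4.5,-0.2,0.45,0],[5.3,-0.2,0.45,0],[5.8,-0.2,0.45,0],[5.9,-0.2,0.45,0],[5.9,-0.2,0.45,0]]]'

```text
time: 10.15
position: [0.624, 0.0395, 0.2673]
orientation: [2.303, 2.136, -0.0]
ft_force: [-0.2, -0.4, -8.0]
gripper_width: 0.412
grasp_force: 62.2
```

Run:
```python
from h import *
go(624,40,109,-4.35)
T=np.array(manip.get_calibration('scene')['world_from_camera'])
im,d,W=cloud('scene'); save(im[170:250,190:300].repeat(7,0).repeat(7,1),'k7.png')
```

```text
t 10.15 grasp [624.   39.4 112.3] tooly -4.3 axis [ 0. -0. -1.] shift [ 0.05 -0.    0.33] turn 0.001 w 0.41 F [-0.2 -0.4 -8. ] q7 -0.47
```

View pics/k7.png

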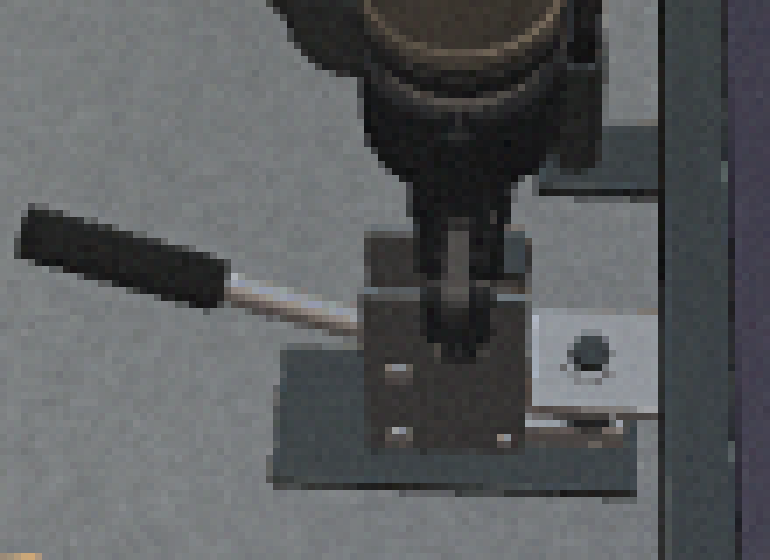

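Run:
```python
from h import *
ex=np.array([np.cos(np.radians(85.65)),np.sin(np.radians(85.65))]); ey=np.array([-ex[1],ex[0]])
for n,(r0,r1,c0,c1) in dict(scene=(200,245,222,300),top=(150,200,215,300)).items():
    im,d,W=cloud(n); W=W[r0:r1,c0:c1];g=im[r0:r1,c0:c1].astype(int).sum(2);Z=W[...,2]*1000
    u=W[...,:2]@ex*1000; v=W[...,:2]@ey*1000   # stand-direction coords
    def st(m,l,edge=True): 
        print(n,l,m.sum(),'u',np.round(np.percentile(u[m],[0,2,50,98,100]),1),'v',np.round(np.percentile(v[m],[0,2,50,98,100]),1),'z',np.round(np.median(Z[m]),1))
    pad=np.array([628,93])@np.c_[ex,ey]; print('pad uv',pad)
    base=(Z>5)&(Z<14)&(g<270)&(u<pad[0]+40)&(v<pad[1]+45)&(v>pad[1]-45);st(base,'base')
    lug=(Z>55)&(Z<66)&(g>330)&(abs(v-pad[1])<40)&(u>pad[0]-40)&(u<pad[0]+50); st(lug,'lug')
    bolt=(Z>58)&(Z<75)&(g<260)&(np.hypot(u-pad[0],v-pad[1])<14); st(bolt,'bolt')
    ch=(Z>115)&(Z<128)&(abs(v-pad[1])<30)&(u<pad[0]-20); st(ch,'cheektop')
    st((Z>26)&(Z<42)&(abs(v-pad[1])<30)&(u>pad[0]-30)&(u<pad[0]+30),'saddle/toe')
```

```text
pad uv [ 140.36521019 -619.13698627]
scene base 496 u [  1.2   3.3  43.9 160.2 160.5] v [-655.1 -652.8 -636.6 -586.  -583.4] z 10.1
scene lug 225 u [115.4 115.7 142.6 166.7 166.8] v [-644.5 -641.4 -618.9 -593.  -590.3] z 61.2
scene bolt 23 u [130.7 131.9 139.5 145.5 145.6] v [-623.9 -623.6 -619.1 -610.1 -609.8] z 67.8
scene cheektop 70 u [ 44.1  44.4  59.6 109.4 109.5] v [-648.8 -648.2 -634.  -598.8 -598.7] z 122.4
scene saddle/toe 32 u [110.7 110.8 127.5 151.5 153.4] v [-635.5 -635.1 -631.3 -621.4 -621.3] z 29.7
pad uv [ 140.36521019 -619.13698627]
top base 1 u [99.6 99.6 99.6 99.6 99.6] v [-598.4 -598.4 -598.4 -598.4 -598.4] z 7.2
top lug 272 u [111.4 117.6 146.8 169.7 170.6] v [-644.8 -643.8 -616.3 -595.4 -594.5] z 60.4Traceback (most recent call last):
  File "<stdin>", line 11, in <module>
  File "<stdin>", line 7, in st
    return _quantile_unchecked(
        a, q, axis, out, overwrite_input, method, keepdims, weights)
    return _ureduce(a,
                    func=_quantile_ureduce_func,
    ...<5 lines>...
                    overwrite_input=overwrite_input,
                    method=method)
    r = func(a, **kwargs)
    result = _quantile(arr,
                       quantiles=q,
    ...<2 lines>...
                       out=out,
                       weights=wgt)
    slices_having_nans = np.isnan(arr[-1, ...])
                                  ~~~^^^^^^^^^
IndexError: index -1 is out of bounds for axis 0 with size 0
```

Emit:
jog_arm --targets '[[[0.1,-0.1,0.1,0],[0.1,-0.1,0.25,0],[0.1,-0.1,0.35,0],[0.1,-0.1,0.4,0],[0.1,-0.1,0.4,0]]]'

```text
time: 10.72
position: [0.6229, 0.0399, 0.264]
orientation: [2.304, 2.135, -0.001]
ft_force: [-2.3, -0.0, -2.9]
gripper_width: 0.413
grasp_force: 62.8
```

```bash
python3 -c "
from h import *
go(624,40,109,-4.35)"
```

```text
t 10.72 grasp [622.9  39.9 109. ] tooly -4.4 axis [-0. -0. -1.] shift [0.02 0.11 0.  ] turn -0.0 w 0.41 F [-2.3 -0.  -2.9] q7 -0.47
```

Emit:
jog_arm --targets '[[[0,0,0.1,0],[0,0,0.1,0]]]'

```text
time: 10.88
position: [0.6229, 0.04, 0.264]
orientation: [2.304, 2.135, -0.001]
ft_force: [-5.5, -0.9, 3.9]
gripper_width: 0.415
grasp_force: 63.7
```

Emit:
jog_arm --targets '[[[0,0,0,0],[0,0,0,0],[0,0,0,0],[0,0,0,0],[0,0,0,0],[0,0,0,0],[0,0,-2,0],[0,0,-5,0],[0,0,-9,0],[0,0,-12,0]]]' --claw 0

```text
time: 11.72
position: [0.6231, 0.0402, 0.3848]
orientation: [2.303, 2.135, 0.003]
ft_force: [0.7, 0.5, 1.1]
gripper_width: 1.004
grasp_force: 0.0
```

Run:
```python
from h import *
go(611,-116,185,-4.35)
ex=np.array([np.cos(np.radians(85.65)),np.sin(np.radians(85.65))]); ey=np.array([-ex[1],ex[0]])
n,(r0,r1,c0,c1)='scene',(185,250,195,300)
im,d,W=cloud(n); W=W[r0:r1,c0:c1];g=im[r0:r1,c0:c1].astype(int).sum(2);Z=W[...,2]*1000
u=W[...,:2]@ex*1000; v=W[...,:2]@ey*1000
for l,m in dict(base=(Z>4)&(Z<14)&(g<270)&(u<180)&(abs(v+619)<45)&(u>-20),grip=(Z>60)&(g<150)&(u<-20)&(u>-150)).items():
    print(l,m.sum(),'u',np.round(np.percentile(u[m],[0,2,50,98,100]),1),'v',np.round(np.percentile(v[m],[0,2,50,98,100]),1),'z',np.round(np.percentile(Z[m],[5,50,95]),1))
```

```text
t 11.72 grasp [623.4  40.3 229.8] tooly -4.3 axis [ 0.002  0.001 -1.   ] shift [-15.67  -0.04   4.47] turn 0.0 w 1.0 F [0.7 0.5 1.1] q7 -0.42
base 493 u [  2.9   4.2  49.8 160.4 163.7] v [-653.4 -651.3 -635.  -584.5 -581.9] z [ 4.4  7.2 11. ]
grip 184 u [-86.8 -85.8 -53.6 -22.6 -20.3] v [-628.4 -627.3 -621.9 -610.  -608.4] z [112.  128.7 143.5]
```

Emit:
jog_arm --targets '[[[-4,0,0,0],[-8,0,0,0],[-12,0,0,0],[-15.7,0,0,0],[-15.7,0,2,0],[-15.7,0,4.5,0],[-15.7,0,4.5,0],[-15.7,0,4.5,0],[-15.7,0,4.5,0],[-15.7,0,4.5,0]]]' --claw 255

```text
time: 12.6
position: [0.6118, -0.1155, 0.3391]
orientation: [2.301, 2.136, 0.004]
ft_force: [0.4, 0.3, -0.8]
gripper_width: -0.001
grasp_force: 0.0
```

Run:
```python
from h import *
go(611,-116,157,-4.35)
im,d,W=cloud('scene'); save(im[140:250,170:310].repeat(5,0).repeat(5,1),'k8.png')
```

```text
t 12.6 grasp [ 612.3 -115.5  184.1] tooly -4.3 axis [ 0.003  0.    -1.   ] shift [-0.06 -0.09  2.71] turn 0.002 w -0.0 F [ 0.4  0.3 -0.8] q7 -0.18
```

View pics/k8.png

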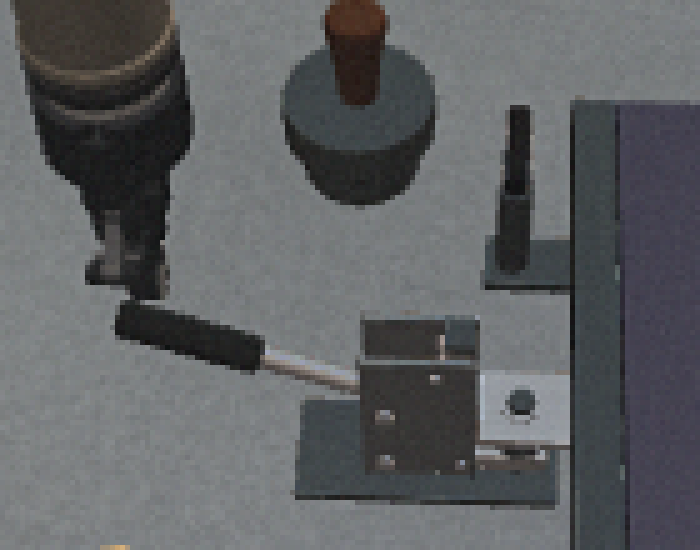

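Emit:
jog_arm --targets '[[[0,0,2.5,0],[-0.2,0,3.5,0],[-0.5,0,4.5,0],[-0.8,0,5.7,0],[-1,0,7,0],[-1.1,0,8.2,0],[-1.1,0,9.4,0],[-1.1,0,10.5,0],[-1,0,11.3,0],[-1,0,11.3,0]]]'

```text
time: 13.48
position: [0.6112, -0.1278, 0.2285]
orientation: [2.302, 2.131, -0.001]
ft_force: [-5.6, -2.3, 20.5]
gripper_width: 0.002
grasp_force: 9.9
```

```bash
cat > m.py <<'E'
from h import *
import sys
go(610.5,-126,74,-4.35)
ex=np.array([np.cos(np.radians(85.65)),np.sin(np.radians(85.65))]); ey=np.array([-ex[1],ex[0]])
n,(r0,r1,c0,c1)='scene',(165,250,195,300)
im,d,W=cloud(n); save(im[140:250,170:310].repeat(5,0).repeat(5,1),sys.argv[1]); W=W[r0:r1,c0:c1];g=im[r0:r1,c0:c1].astype(int).sum(2);Z=W[...,2]*1000
u=W[...,:2]@ex*1000; v=W[...,:2]@ey*1000
for l,m in dict(base=(Z>4)&(Z<14)&(g<270)&(u<180)&(abs(v+619)<45)&(u>-20),lug=(Z>45)&(Z<110)&(g>330)&(abs(v+619)<30)&(u>120)&(u<160),rim=(Z>80)&(Z<125)&(u>172)&(u<190)&(abs(v+619)<60)).items():
    print(l,m.sum(),'u',np.round(np.percentile(u[m],[0,2,50,98,100]),1),'v',np.round(np.percentile(v[m],[0,2,50,98,100]),1),'z',np.round(np.percentile(Z[m],[5,50,95]),1))
E
python3 m.py s1.png
```

```text
t 13.48 grasp [ 611.6 -128.3   73.5] tooly -4.4 axis [ 0.002 -0.004 -1.   ] shift [ 0.17 -0.09 -0.06] turn -0.001 w 0.0 F [-5.6 -2.3 20.5] q7 -0.22
base 499 u [  2.3   4.5  53.9 160.4 160.6] v [-653.  -652.1 -635.4 -588.  -585.4] z [ 4.6  7.  10.2]
lug 159 u [121.4 121.6 139.8 157.7 157.8] v [-642.1 -641.  -620.2 -592.2 -590.6] z [58.3 61.6 64.1]
rim 205 u [173.1 173.2 180.3 189.1 189.6] v [-677.9 -675.9 -621.3 -562.8 -559.5] z [86.6 89.2 91.4]
```

Emit:
jog_arm --targets '[[[-0.1,0,-1.5,0],[-0.1,0,-4,0],[0.3,0,-6.5,0],[1,0,-9,0],[1,0,-9,0],[1,0,-9,0]]]'

```text
time: 14.03
position: [0.6117, -0.1159, 0.3156]
orientation: [2.302, 2.135, 0.004]
ft_force: [0.9, 0.3, 1.9]
gripper_width: 0.002
grasp_force: 1.4
```

Emit:
jog_arm --targets '[[[-0.2,0,1,0],[-0.5,0,2,0],[-0.8,0,3.2,0],[-1,0,4.5,0],[-1.1,0,5.8,0],[-1.1,0,7,0],[-1,0,8,0],[-1,0,8.8,0],[-1,0,9.1,0],[-1,0,9.1,0]]]'

```text
time: 14.87
position: [0.6108, -0.129, 0.2274]
orientation: [2.303, 2.129, -0.004]
ft_force: [-7.4, -3.0, 28.8]
gripper_width: 0.002
grasp_force: 14.2
```

```bash
python3 m.py s2.png
```

```text
t 14.87 grasp [ 611.1 -129.8   72.4] tooly -4.5 axis [ 0.002 -0.005 -1.   ] shift [ 0.29 -0.05 -0.16] turn -0.003 w 0.0 F [-7.4 -3.  28.8] q7 -0.22
base 511 u [  2.5   4.7  59.9 157.5 160.6] v [-655.4 -653.3 -635.4 -589.1 -585.1] z [ 4.7  7.1 10.2]
lug 157 u [121.2 121.5 139.3 157.3 157.4] v [-641.6 -640.9 -620.7 -593.6 -592.2] z [66.5 69.5 72.6]
rim 212 u [172.6 172.7 181.2 189.7 189.9] v [-678.9 -676.3 -622.8 -562.5 -559.2] z [93.7 96.5 99. ]
```

Emit:
jog_arm --targets '[[[-0.1,0,-1.5,0],[-0.1,0,-4,0],[0.3,0,-6.5,0],[1,0,-9,0],[1,0,-10.2,0],[1,0,-10.2,0],[1,0,-10.2,0]]]'

```text
time: 15.5
position: [0.6105, -0.1175, 0.3232]
orientation: [-2.304, -2.134, 0.004]
ft_force: [-0.6, -1.0, -0.7]
gripper_width: 0.002
grasp_force: 0.0
```

Emit:
jog_arm --targets '[[[-0.2,0,2,0],[-0.5,0,3.2,0],[-0.8,0,4.4,0],[-1,0,5.7,0],[-1.1,0,7,0],[-1.1,0,8.2,0],[-1,0,9.2,0],[-1,0,10,0],[-1,0,10.2,0],[-1,0,10.2,0]]]'

```text
time: 16.33
position: [0.6107, -0.1286, 0.2274]
orientation: [2.303, 2.13, -0.004]
ft_force: [-6.8, -2.5, 29.7]
gripper_width: 0.002
grasp_force: 14.5
```

```bash
python3 m.py s3.png
```

```text
t 16.33 grasp [ 610.9 -129.3   72.4] tooly -4.5 axis [ 0.001 -0.005 -1.   ] shift [ 0.26 -0.04 -0.16] turn -0.002 w 0.0 F [-6.8 -2.5 29.7] q7 -0.22
base 537 u [  1.5   4.6  68.2 157.5 160.6] v [-656.7 -652.6 -634.8 -588.6 -585.9] z [ 4.6  7.  10.2]
lug 175 u [121.  121.2 141.9 159.8 160. ] v [-642.7 -641.6 -620.2 -593.2 -591.7] z [74.6 78.  80.9]
rim 223 u [172.1 172.3 181.  189.7 190. ] v [-679.  -677.5 -624.6 -561.2 -559.2] z [101.3 103.8 106.1]
```

Emit:
jog_arm --targets '[[[-0.1,0,-1.5,0],[-0.1,0,-4,0],[0.3,0,-6.5,0],[1,0,-9,0],[1,0,-10.2,0],[1,0,-10.2,0],[1,0,-10.2,0]]]'

```text
time: 16.97
position: [0.6105, -0.1177, 0.3231]
orientation: [-2.304, -2.133, 0.005]
ft_force: [-0.9, -0.1, -0.7]
gripper_width: -0.002
grasp_force: 0.0
```

Emit:
jog_arm --targets '[[[-0.2,0,2,0],[-0.5,0,3.2,0],[-0.8,0,4.4,0],[-1,0,5.7,0],[-1.1,0,7,0],[-1.1,0,8.2,0],[-1,0,9.2,0],[-1,0,10,0],[-1,0,10.2,0],[-1,0,10.2,0]]]'

```text
time: 17.8
position: [0.6107, -0.1287, 0.2274]
orientation: [2.303, 2.13, -0.004]
ft_force: [-6.7, -2.3, 29.2]
gripper_width: 0.004
grasp_force: 14.5
```

Emit:
jog_arm --targets '[[[0,0,0,0],[0,0,0,0],[0,0,0,0],[0,0,0,0],[0,0,0,0],[0,0,0,0]]]'

```text
time: 18.3
position: [0.6106, -0.1287, 0.2274]
orientation: [2.303, 2.13, -0.003]
ft_force: [-6.7, -2.1, 28.4]
gripper_width: 0.005
grasp_force: 14.4
```

```bash
python3 m.py s4.png
```

```text
t 18.3 grasp [ 610.9 -129.4   72.5] tooly -4.5 axis [ 0.002 -0.005 -1.   ] shift [ 0.27 -0.03 -0.16] turn -0.002 w 0.01 F [-6.7 -2.1 28.4] q7 -0.22
base 549 u [  1.6   5.1  74.5 160.4 160.5] v [-655.2 -653.2 -634.1 -589.5 -585.3] z [ 4.6  7.2 10.5]
lug 177 u [120.7 121.  139.  159.5 159.5] v [-643.6 -641.7 -620.6 -592.7 -590.9] z [81.7 85.8 89. ]
rim 221 u [172.  172.1 180.8 189.7 190. ] v [-678.7 -676.9 -623.6 -563.4 -559.8] z [108.7 111.4 114.4]
```

View pics/s4.png

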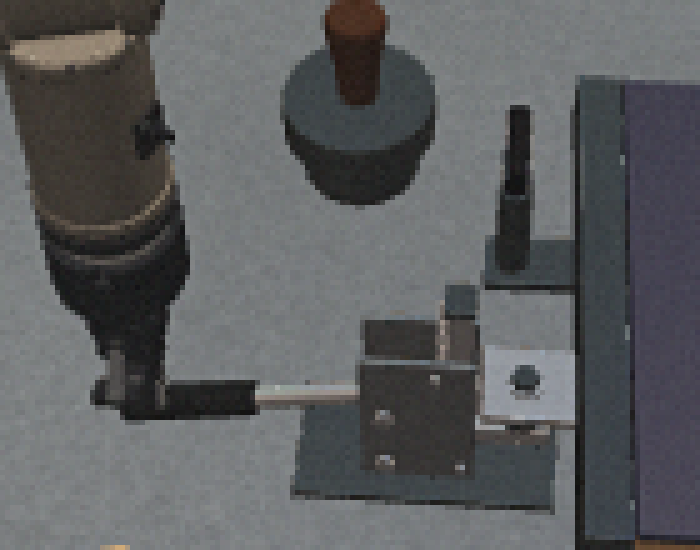

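The picture shows the handle held down (crop 190,400), the lug up on the saddle (525,380) by about 24 mm, and the toe clear of the bed. I'm handing it in.

```bash
python3 -c "
from station import manip
print(manip.sign_off())"
```

```text
the job is handed in; nothing more can be done
None
```

The clamp toe is swung clear of the bed and the jack is centred under the lift pad. After four full strokes the pad stands about 24 mm up by camera; the arm is holding the handle down at its stop, and the job is handed in at about 18 s (no verdict was returned).

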